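# Seat the die disc and slide the keeper over it

### The job

Load the leather workshop's die plate: push the loose brass disc across the top of the plate with the fingertips, without lifting it or letting it leave the plate, until it drops fully home and flat in the round recess. Then push the red keeper's post towards the recess until the keeper is fully in over the disc. Leave the setter and everything else on the table where it stands.

Things in the scene. Friction and masses are not known exactly. Their poses are not given: they have to be found in the camera images.
- plate: Aluminium die plate fixed on the table, 130 (its x) by 240 (its y) by 24 mm thick; origin at the centre of its underside, z up. Round recess at x -17 mm, y 0. On its +x side a red keeper slides between two dark rails (x 39 to 65 mm, 7 mm wide, centred at y -14.5 and +14.5 mm, tops 36 mm above the table). Disc and setter stand at its opposite ends (+y, -y); which is where varies.
- recess (a point): Centre of the recess floor, 16 mm above the table, 8 mm below the plate's flat top; the recess is 53 mm across. Same axes as the plate.
- disc: Loose brass-coloured die disc, 50 mm across, 10 mm thick, about 0.15 kg, lying flat on the plate at one end; origin at the centre of its underside, z along its axis. At home in the recess its underside lies on the recess floor and its top stands 2 mm above the plate.
- keeper (a joint): Travel of the red keeper in m: 0 is open (clear of the recess), grows as it slides in the plate's -x direction, 0.022 is the stop, fully in over the disc. It starts within 3 mm of open, slides with about 1.5 N of friction and stays where it is left.
- keeper_post (a point): On the axis of the keeper's upright red post, 48.5 mm above the table; moves with it. Post: 16 mm across, from 33.5 to 63.5 mm above the table. Under it a flat tongue, 20 mm wide, 5 mm thick (underside 28.5 mm above the table), reaches 26 mm from the axis towards the recess (plate -x), 15 mm the other way. Open, the axis is 62 mm from the recess centre; fully in, 40 mm.
- setter: Dark steel snap setter, a loose upright spindle 28 mm across, 45 mm tall, standing on the other end of the plate; origin at the centre of its underside. Leave it standing.
- mug: Brown clay cup, 84 mm across, 85 mm tall; origin at the centre of its underside. Leave alone.
- tape_black: Black roll of tape lying flat, 90 mm across, 22 mm high; origin at the centre of its underside. Leave alone.
- tape_yellow: Yellow roll of tape lying flat, 64 mm across, 20 mm high; origin at the centre of its underside. Leave alone.
- rivet_pot: Closed round blue pot, 60 mm across, 42 mm high; origin at the centre of its underside. Leave alone.
Things that resemble listed ones, but are neither listed nor needed, are in the scene too. There is more than one size of the disc; the one meant has the size given above.

How it is judged:
By the outcome, as a careful person would: the job done as asked, in the order asked, and still so for the second after the job is handed in, with the robot touching nothing.
It also fails if it takes over 48 s, if anything falls off the work surface, if the arm or the gripper's body presses on something with over 40 N, if the wrist force passes 120 N, or if a joint passes its speed limit or range.

### The arm

A 7-joint arm with a two-finger parallel gripper is mounted at the origin on the work surface. World frame = base frame: x ahead of the robot, y to its left, z up, the work surface at z = 0. Lengths are in mm, angles in rad, forces in N, time in s.
With the tool pointing down it reaches from about 425 to 875 mm from the base axis. Payload 9.9 kg.
Tool frame: the origin (TCP) lies midway between the tips of the shut fingers; the grasp point (between the pads) lies ctrl.grip_depth behind it (ctrl.grip_depth is the distance from the TCP to the grasp point, in mm); z points along the fingers, y is the line along which they close (so a half turn about z gives the same grasp; the last joint's range is limited). The gripper opens to 85 mm and grips with 20 to 120 N. Pads are 22 mm wide; open, the fingers measure 114 mm over their backs; the gripper's body (76 mm by 85 mm) begins 54 mm behind the grasp point. The pads swing forward as they close: fully open they stand 13 mm farther back than shut.
Start: joints at [-1.423, 0.576, 0.025, 1.437, -0.015, 1.129, -0.057], TCP at [155.06, 656.952, 231.289] pointing down, gripper open.
Joint ranges: [-2.76, 2.76], [-0.34, 2.15], [-1.52, 1.57], [0.19, 2.46], [-1.09, 4.23], [0.17, 1.99], [-2.82, 2.82]. Speed limits (rad/s): [2.22, 2.22, 3.01, 3.01, 3.14, 3.14, 3.14].

### API

Orientations are given as a unit quaternion [x, y, z, w].
In Python, from plant import status, cams, ticket, ctrl gives the robot as it stands.
- The arm moves only by the tool jog_arm, never from a script. Its argument "targets" is one flat list of numbers, 6 for each row, row after row: the shift along the tool's x, y, z in mm, then the turn, a rotation vector about the tool's x, y, z in rad. In form: [tx, ty, tz, wx, wy, wz, tx, ty, tz, wx, wy, wz, ...]. A call has 1 to 5 rows; each row is the pose to reach, as a shift and turn from the pose commanded when the call began, along the tool's axes at that moment; what a row does not reach only later rows make up. A row lasts 1/12 s, in which the tool goes at most 41.7 mm and 7.16 degrees, less where a joint would pass 70% of its speed; a pose out of reach is approached as far as the arm can. A call with a gripper value outside its range is refused whole. "hand" is the closure, from -1 (fully open) to 1 (shut), set as the call begins (left out, the last holds). The fingers move at their own pace and stop on an object; "grip_force" is the grip in N (left out, the last holds). Time passes only in rows, so rows that repeat a pose let the fingers close. It gives the time, the measured TCP pose, the force, the opening and the grip force at its end, in the units of the state.
- status.sense(): the state, without advancing time (a new reading comes with each control period).
- cams.camera(name): name is "scene" or "top"; returns a dict with "frame" (420x560x3 uint8, red, green, blue), "fx", "fy", "cx", "cy" (pixels), "rvec" (rotation vector, rad) and "tvec" (3), from world to camera coordinates, as OpenCV has them. Camera axes: x right, y down, z forward; pixel columns grow to the right and rows downward; lengths in mm; the calibration is good to about 2 mm. A picture is of the moment at which its call begins. There is no depth.
- ticket.job_done(): hands the job in; it is judged then, once.
The state is a dict: "time": time; "qpos": joint angles; "qd": joint speeds; "effort": joint torques, N m; "tool_pos": TCP position; "tcp_rot": TCP orientation; "wrist_force": force on the tool from outside, world axes, zero at the start; "torque": the same for the moment, N m; "finger_gap": opening from 0.0 (shut) to 1.0 (fully open); "grip_force": force on a finger pad.
Only numpy, scipy, OpenCV 4.12 (cv2) and the standard library are available. Lean on these libraries where they do the work, as an engineer would, in place of code of your own. Each camera call takes 0.05 s, during which the arm holds its last target. There are 200 camera calls.

## Working session

There is one attempt and no reset: what is moved stays moved. The work goes in short steps, Python scripts to look and compute and a tool call to move; the robot and the scene stay as the last step left them, time stands still between calls to the robot, and variables do not carry over. Pictures are saved under pics/ and viewed, at most 12 in all, crops included, and the job is handed in when it is done.

Besides the shell and the picture viewer there is one more tool, called after "Request:" as a command line: name --argument value ..., lists and objects as JSON in quotes. jog_arm: Moves the arm, as the interface text tells. Its arguments: {"type":"object","properties":{"targets":{"type":"array","items":{"type":"number"}},"hand":{"type":"number"},"grip_force":{"type":"number"}},"required":["targets"]}

```bash
mkdir -p pics; ls
cat > h.py <<'E'
import numpy as np, cv2
from plant import status, cams, ticket, ctrl
def ray(c,u,v,z):
    R=cv2.Rodrigues(np.array(c["rvec"],float))[0]; t=np.array(c["tvec"],float).ravel()
    d=R.T@np.array([(u-c["cx"])/c["fx"],(v-c["cy"])/c["fy"],1]); o=-R.T@t
    return o+d*(z-o[2])/d[2]
def proj(c,p):
    K=np.array([[c["fx"],0,c["cx"]],[0,c["fy"],c["cy"]],[0,0,1]],float)
    return cv2.projectPoints(np.array(p,float).reshape(-1,3),np.array(c["rvec"],float),np.array(c["tvec"],float),K,None)[0].reshape(-1,2)
def save(c,n): cv2.imwrite("pics/"+n,c["frame"][:,:,::-1])
E
python3 - <<'E'
from h import *
import pickle
d={n:cams.camera(n) for n in("top","scene")}
pickle.dump(d,open("c.pkl","wb"))
for n in d: save(d[n],n+"0.png")
print(status.sense(), ctrl.grip_depth)
E
```

```text
pics
{'time': 0.1, 'qpos': array([-1.42283111,  0.57647954,  0.02485837,  1.43781383, -0.01498925,
        1.12902738, -0.05653093]), 'qd': array([ 1.66544094e-03, -3.02779537e-03,  9.44023768e-04, -2.15465858e-03,
        5.91102984e-05,  1.07628095e-03, -1.19783300e-03]), 'effort': array([ 6.05417488e-03, -7.67304468e+01,  2.25793675e+00, -2.86604995e+01,
        1.58927345e-02,  8.49766075e-03,  3.55585496e-05]), 'tool_pos': array([154.95315777, 656.55088456, 230.51156575]), 'tcp_rot': array([ 1.15624850e-01,  9.93292655e-01, -7.70548071e-04, -4.15398202e-05]), 'wrist_force': array([ 0.28525427,  0.16354953, -0.45541003]), 'torque': array([-0.02489823, -0.02685256, -0.01427625]), 'grip_force': 0.0, 'finger_gap': 0.9986525520097609} 18.700000000000003
```

View pics/top0.png

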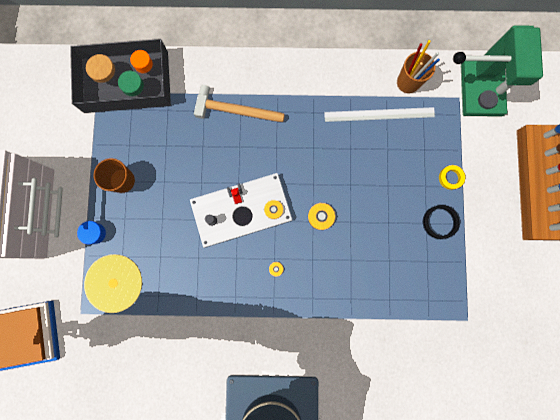

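View pics/scene0.png

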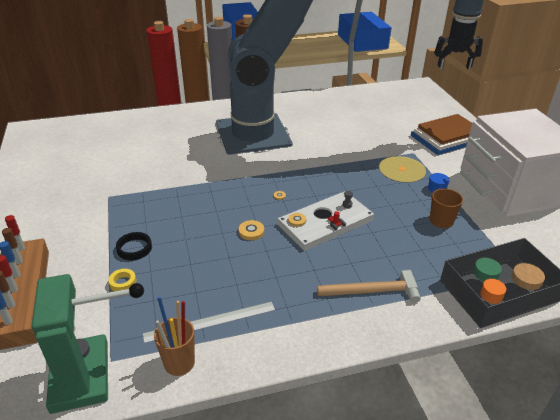

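The top view shows the plate around (241,210), with the recess at (242,216), the keeper at (236,193) and the setter at (212,220). There are three disc candidates: (274,209) on the plate, a larger one at (321,216) on the mat, and a smaller one at (276,268) on the mat. The one on the plate fits the description. I'll measure it and check with a crop.

Run:
```python
from h import *
import pickle
d=pickle.load(open("c.pkl","rb")); c=d["top"]; f=c["frame"]
hsv=cv2.cvtColor(f,cv2.COLOR_RGB2HSV)
roi=np.zeros(f.shape[:2],np.uint8); roi[165:255,182:300]=255
def big(m,n=1):
    cs=cv2.findContours(m,cv2.RETR_EXTERNAL,cv2.CHAIN_APPROX_NONE)[0]; return sorted(cs,key=cv2.contourArea)[::-1][:n]
w=cv2.inRange(hsv,(0,0,170),(180,60,255))&roi
w=cv2.morphologyEx(w,cv2.MORPH_CLOSE,np.ones((9,9)))
h=big(w)[0]; r=cv2.minAreaRect(h); box=cv2.boxPoints(r); print("plate",r)
B=[ray(c,*p,24)[:2] for p in box]; print(np.round(B,1)); pc=np.mean(B,0); print(pc,[np.linalg.norm(B[i]-B[i-1]) for i in range(4)])
e=[B[i]-B[i-1] for i in range(4)]; l=max(e,key=np.linalg.norm); l=l*np.sign(l[1]); yaw=np.arctan2(-l[0],l[1]);print("yaw",yaw)
y=cv2.inRange(hsv,(18,90,100),(35,255,255))
for k in big(y,6):
    (u,v),(a,b),_=cv2.fitEllipse(k); P=ray(c,u,v,34); q=ray(c,u+(a+b)/4,v,34); print("yel",u,v,P[:2],2*np.linalg.norm(q-P))
bl=cv2.inRange(hsv,(0,0,0),(180,255,60))&roi
for k in big(bl,4): 
    if len(k)>5: (u,v),s,_=cv2.fitEllipse(k); print("dark",u,v,s,ray(c,u,v,24)[:2])
rd=(cv2.inRange(hsv,(0,150,80),(8,255,255))|cv2.inRange(hsv,(172,150,80),(180,255,255)))&roi
for k in big(rd,2): print("red",cv2.boundingRect(k),k.mean(0),ray(c,*k.mean(0)[0],40)[:2])
R=np.array([[np.cos(yaw),-np.sin(yaw)],[np.sin(yaw),np.cos(yaw)]])
print("recess",pc+R@[-17,0])
crop=cv2.resize(f[160:280,180:345],None,fx=4.8,fy=4.8,interpolation=cv2.INTER_CUBIC); cv2.imwrite("pics/crop1.png",crop[:,:,::-1])
```

```text
plate ((240.7064208984375, 212.56051635742188), (57.567073822021484, 93.3600845336914), 72.6459732055664)
[[558.7 230.2]
 [636.9  -1.6]
 [492.4 -48.7]
 [416.6 179.7]]
[526.16135844  89.89419881] [np.float64(150.83489581001504), np.float64(244.58799935206193), np.float64(151.92632960868423), np.float64(240.6369818333544)]
yaw 0.32527242452622696
yel 112.9063720703125 283.2352600097656 [338.64847485 407.62450301] 143.87816625905918
yel 321.1343994140625 215.92764282226562 [ 519.11652829 -118.3194822 ] 66.61230127862227
yel 451.72393798828125 176.94326782226562 [ 627.05134579 -457.54690575] 64.40704416635462
yel 273.1043701171875 209.01625061035156 [534.9332956    5.75429781] 47.10529841607234
yel 275.6123962402344 268.6883850097656 [382.4198451   -3.51506173] 33.825802418853094
yel 420.2664489746094 56.196258544921875 [ 957.6196802  -383.69973714] 65.97306585037741
dark 242.04742431640625 215.6587677001953 (17.451614379882812, 18.228654861450195) [517.38170373  86.39679556]
dark 214.33836364746094 220.1796112060547 (3.5780816078186035, 7.868979454040527) [504.32286585 158.10164782]
dark 240.09893798828125 190.81781005859375 (2.041459083557129, 4.00851583480835) [582.76924442  93.34501075]
red (231, 188, 11, 16) [[235.82051282 195.35897436]] [568.03306208 102.50710806]
recess [510.05277548  84.46156088]
```

View pics/crop1.png

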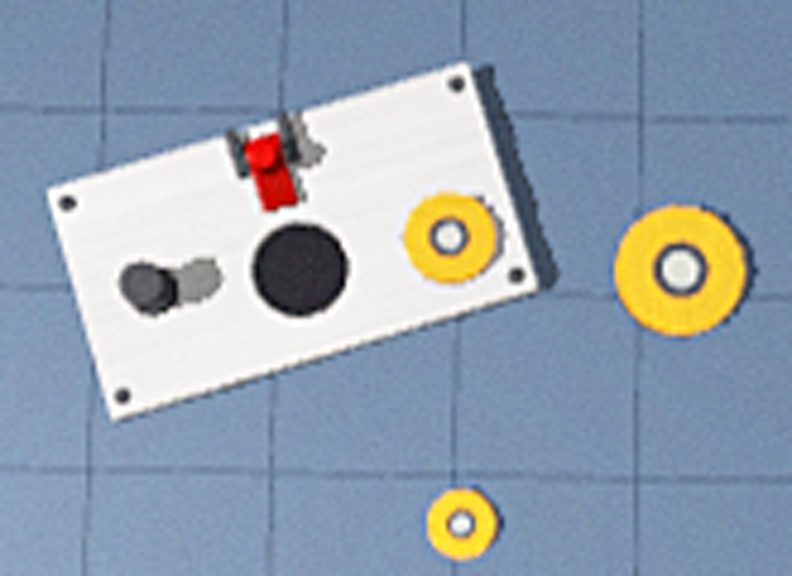

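The crop confirms it: the disc at crop (450,237) is about 50 mm across, and the one at (680,268) is larger and the one at (461,524) smaller. Next, a cross-check in the scene view, with yaw from the plate's screws.

Run:
```python
from h import *
import pickle
d=pickle.load(open("c.pkl","rb")); c=d["top"]
S=np.array([ray(c,180+(x+.5)/4.8-.5,160+(y+.5)/4.8-.5,24)[:2] for x,y in[(67,203),(457,84),(516,275),(123,396)]])
l=(S[0]-S[1]+S[3]-S[2])/2; yaw=np.arctan2(-l[0],l[1]); pc=S.mean(0)
R=np.array([[np.cos(yaw),-np.sin(yaw)],[np.sin(yaw),np.cos(yaw)]])
print("top yaw",yaw,"centre",pc,"recess",pc+R@[-17,0],S.round(1))
for n,(x,y),z in[("disc",(450.5,237),34),("rec",(300,270),24),("setter top",(146,283),69),("post top",(263,153),63.5)]:
    P=ray(c,180+(x+.5)/4.8-.5,160+(y+.5)/4.8-.5,z)[:2]; print(n,P,R.T@(P-pc))
s=d["scene"]; f=s["frame"]; hsv=cv2.cvtColor(f,cv2.COLOR_RGB2HSV); roi=np.zeros(f.shape[:2],np.uint8); roi[185:250,275:380]=255
for n,m,z in[("disc",cv2.inRange(hsv,(12,90,120),(35,255,255)),34),("rec",cv2.inRange(hsv,(0,0,0),(180,255,70)),24)]:
    for k in sorted(cv2.findContours(m&roi,0,1)[0],key=cv2.contourArea)[::-1][:2]:
        x,y,w,h=cv2.boundingRect(k); P=ray(s,x+(w-1)/2,y+(h-1)/2,z)[:2]; print("scene",n,(x,y,w,h),P,R.T@(P-pc))
cr=cv2.resize(f[185:250,270:380],None,fx=7,fy=7,interpolation=2); cv2.imwrite("pics/crop2.png",cr[:,:,::-1])
```

```text
top yaw 0.31767039086030646 centre [533.86619901  91.48127621] recess [517.71678281  86.17125206] [[551.4 214.2]
 [620.9   3. ]
 [516.2 -30.9]
 [447.1 179.6]]
disc [535.04552373   4.84200382] [-25.94183663 -82.67270069]
rec [516.87301523  86.23476436] [-17.78171188   0.32388899]
setter top [503.84096132 162.06213269] [-6.47670634 76.42790377]
post top [574.21242505 103.91544277] [42.21139536 -0.79028845]
scene disc (288, 213, 18, 14) [545.37525389   0.94797596] [-17.3452643 -89.5984297]
scene disc (275, 191, 11, 9) [425.59955744 -13.76804736] [-135.72467675  -66.1656853 ]
scene rec (314, 209, 17, 9) [523.9645611   82.34545586] [-12.25982931  -5.58589581]
scene rec (343, 194, 9, 14) [486.81157626 171.42626883] [-19.72910857  90.64271422]
```

View pics/crop2.png

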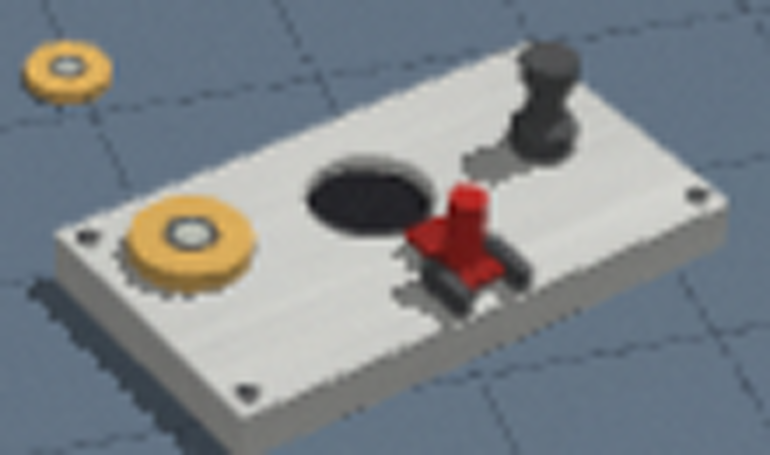

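Request:
jog_arm --targets '[40, -10, 20, 0, 0, 0.12, 70, -40, 40, 0, 0, 0.24, 80, -80, 60, 0, 0, 0.36, 80, -120, 80, 0, 0, 0.48, 75, -160, 80, 0, 0, 0.6]' --hand 0.29 --grip_force 20

```text
time: 0.52
tool_pos: [44.6, 527.9, 149.9]
tcp_rot: [0.405, 0.914, -0.002, 0.0]
wrist_force: [-0.1, 0.7, -0.1]
finger_gap: 0.359
grip_force: 0.0
```

The crop shows the disc flat at (190,240), the recess clear at (370,195), and the setter standing at (545,100). That first jog went the wrong way in x, but into free space. Correcting now.

Request:
jog_arm --targets '[-38, 16, 0, 0, 0, 0, -76, 32, 0, 0, 0, 0, -114, 48, 0, 0, 0, 0, -152, 64, 0, 0, 0, 0, -190, 80, 0, 0, 0, 0]'

```text
time: 0.93
tool_pos: [235.5, 442.6, 152.7]
tcp_rot: [0.404, 0.915, -0.0, 0.0]
wrist_force: [1.1, 0.7, -0.1]
finger_gap: 0.356
grip_force: 0.0
```

Request:
jog_arm --targets '[-41, 0, 0, 0, 0, 0, -82, 0, 0, 0, 0, 0, -123, 0, 0, 0, 0, 0, -164, 0, 0, 0, 0, 0, -205, 0, 0, 0, 0, 0]'

```text
time: 1.35
tool_pos: [373.2, 290.4, 152.7]
tcp_rot: [0.404, 0.915, -0.0, -0.0]
wrist_force: [0.3, -0.1, 1.0]
finger_gap: 0.356
grip_force: 0.0
```

Request:
jog_arm --targets '[-41, 0, 0, 0, 0, 0.1, -82, 0, 0, 0, 0, 0.2, -123, 0, 0, 0, 0, 0.3, -164, 0, 0, 0, 0, 0.42, -205, 0, 0, 0, 0, 0.523]'

```text
time: 1.77
tool_pos: [511.3, 138.9, 152.7]
tcp_rot: [0.629, 0.777, -0.0, -0.0]
wrist_force: [0.3, 1.1, 0.3]
finger_gap: 0.356
grip_force: 0.0
```

Request:
jog_arm --targets '[-40, -1, 0, 0, 0, 0, -80, -2, 0, 0, 0, 0, -120, -3, 10, 0, 0, 0, -155, -4, 30, 0, 0, 0, -178, -4.5, 55, 0, 0, 0]'

```text
time: 2.18
tool_pos: [545.3, -38.6, 98.3]
tcp_rot: [0.628, 0.778, 0.0, 0.002]
wrist_force: [-0.1, -0.3, 0.2]
finger_gap: 0.357
grip_force: 0.0
```

Request:
jog_arm --targets '[0, 0, 25, 0, 0, 0, 0, 0, 45, 0, 0, 0, 0, 0, 55, 0, 0, 0, 0, 0, 55, 0, 0, 0, 0, 0, 55, 0, 0, 0]'

```text
time: 2.6
tool_pos: [544.1, -33.9, 42.8]
tcp_rot: [0.627, 0.779, -0.0, -0.0]
wrist_force: [1.0, -0.5, 0.1]
finger_gap: 0.359
grip_force: 0.0
```

Run:
```python
from h import *
t=cams.camera("top");s=cams.camera("scene"); print(status.sense()["tool_pos"])
a=cv2.resize(t["frame"][165:255,190:325],(560,373),interpolation=2); b=cv2.resize(s["frame"][160:250,260:380],(0,0),fx=5,fy=5,interpolation=2)
im=np.zeros((600,800,3),np.uint8); b=cv2.resize(b,(400,300)); a=cv2.resize(a,(400,267)); im=np.hstack([np.vstack([a,np.zeros((33,400,3),np.uint8)]),b])
cv2.imwrite("pics/v3.png",im[:,:,::-1])
```

```text
[544.91452051 -33.90495709  43.89463409]
```

View pics/v3.png

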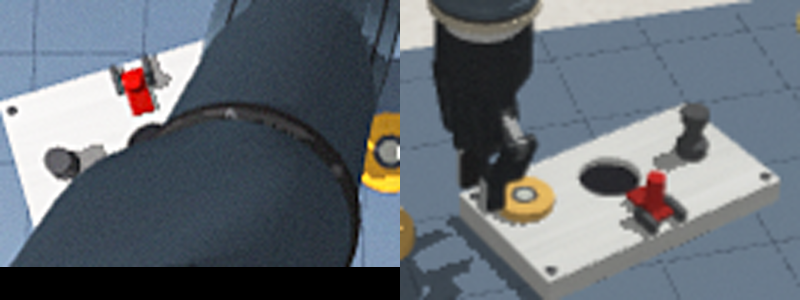

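The left half shows the arm hiding the disc from the top camera. The right half shows the fingertips just behind the disc (about 490,200), with the way to the recess (610,178) clear. Lowering, then pushing.

Request:
jog_arm --targets '[0, 0, 8, 0, 0, 0, 0, 0, 13, 0, 0, 0, 0, 0, 16, 0, 0, 0, 0, 0, 17, 0, 0, 0, 0, 0, 17, 0, 0, 0]'

```text
time: 3.12
tool_pos: [544.0, -34.2, 25.5]
tcp_rot: [0.627, 0.779, -0.0, -0.0]
wrist_force: [-0.2, 0.0, 0.2]
finger_gap: 0.357
grip_force: 0.0
```

Request:
jog_arm --targets '[3, 0, 0, 0, 0, 0, 6, 0, 0, 0, 0, 0, 9, 0, 0, 0, 0, 0, 12, 0, 0, 0, 0, 0, 15, 0, 0, 0, 0, 0]'

```text
time: 3.53
tool_pos: [541.0, -19.2, 25.9]
tcp_rot: [0.627, 0.779, 0.0, 0.0]
wrist_force: [0.1, -0.9, 0.7]
finger_gap: 0.362
grip_force: 0.5
```

Request:
jog_arm --targets '[4, 0, 0, 0, 0, 0, 8, 0, 0, 0, 0, 0, 12, 0, 0, 0, 0, 0, 16, 0, 0, 0, 0, 0, 20, 0, 0, 0, 0, 0]'

```text
time: 3.95
tool_pos: [536.6, 0.4, 25.8]
tcp_rot: [0.627, 0.779, -0.0, 0.0]
wrist_force: [-0.0, -1.1, 0.6]
finger_gap: 0.352
grip_force: 0.7
```

Run:
```python
from h import *
s=cams.camera("scene"); x=status.sense(); print(x["tool_pos"],x["wrist_force"])
cv2.imwrite("pics/v4.png",cv2.resize(s["frame"][160:250,260:380],(640,480),interpolation=2)[:,:,::-1])
```

```text
[536.37343568   1.40663912  25.73906751] [-0.3571149  -0.88137252  1.38955065]
```

View pics/v4.png

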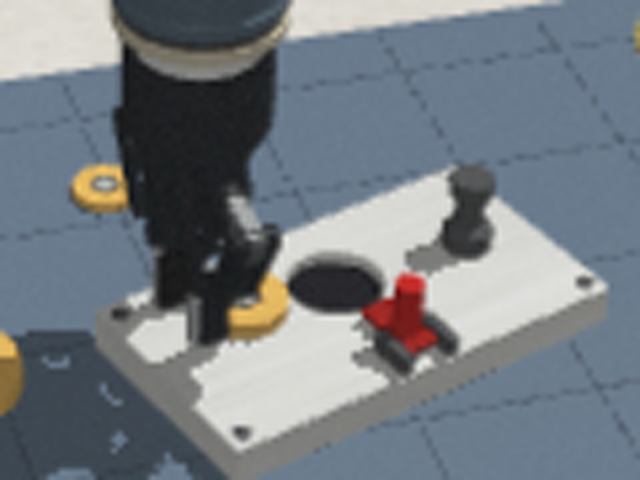

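The disc at (255,310) is cradled by the fingertips and heading for the recess (335,283), about 56 mm to go. Continuing.

Request:
jog_arm --targets '[5, 0, 0, 0, 0, 0, 10, 0, 0, 0, 0, 0, 15, 0, 0, 0, 0, 0, 20, 0, 0, 0, 0, 0, 25, 0, 0, 0, 0, 0]'

```text
time: 4.42
tool_pos: [531.2, 25.0, 25.8]
tcp_rot: [0.627, 0.779, -0.0, -0.0]
wrist_force: [0.1, -0.4, 0.5]
finger_gap: 0.352
grip_force: 0.7
```

Request:
jog_arm --targets '[3, 0, 0, 0, 0, 0, 6, 0, 0, 0, 0, 0, 9, -0.3, 0, 0, 0, 0, 12, -0.5, 0, 0, 0, 0, 15, -0.5, 0, 0, 0, 0]'

```text
time: 4.83
tool_pos: [527.5, 39.1, 25.8]
tcp_rot: [0.627, 0.779, -0.0, 0.0]
wrist_force: [0.4, -0.9, 1.9]
finger_gap: 0.354
grip_force: 0.7
```

Request:
jog_arm --targets '[2, 0, 0, 0, 0, 0, 4, 0, 0, 0, 0, 0, 6, 0, 0, 0, 0, 0, 8, 0, 0, 0, 0, 0, 10, 0, 0, 0, 0, 0]'

```text
time: 5.25
tool_pos: [525.5, 48.8, 25.9]
tcp_rot: [0.627, 0.779, 0.0, 0.0]
wrist_force: [0.9, -0.6, 1.7]
finger_gap: 0.352
grip_force: 1.1
```

Run:
```python
from h import *
s=cams.camera("scene"); x=status.sense(); print(x["tool_pos"],x["wrist_force"])
cv2.imwrite("pics/v5.png",cv2.resize(s["frame"][160:250,260:380],(640,480),interpolation=2)[:,:,::-1])
```

```text
[525.41756335  49.39661442  25.79566784] [0.67861007 0.28489741 1.31464855]
```

View pics/v5.png

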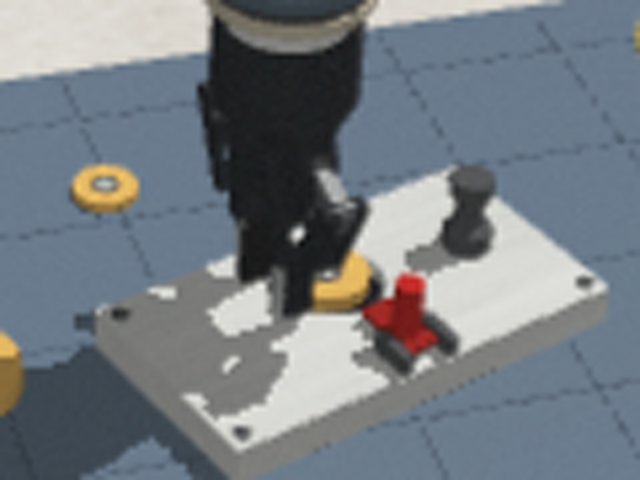

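The disc at (345,280) is still up, with a few mm of recess showing ahead of it at (375,290). Pushing on slowly.

Request:
jog_arm --targets '[1.5, 0, 0, 0, 0, 0, 3, 0, 0, 0, 0, 0, 4.5, 0, 0, 0, 0, 0, 6, 0, 0, 0, 0, 0, 7, 0, 0, 0, 0, 0]'

```text
time: 5.72
tool_pos: [524.2, 55.8, 25.8]
tcp_rot: [0.627, 0.779, 0.0, 0.0]
wrist_force: [2.0, -1.3, -0.2]
finger_gap: 0.355
grip_force: 1.0
```

Request:
jog_arm --targets '[1, 0, 0, 0, 0, 0, 2, 0, 0, 0, 0, 0, 2, 0, 0, 0, 0, 0]'

```text
time: 5.97
tool_pos: [524.1, 57.3, 25.9]
tcp_rot: [0.627, 0.779, 0.0, 0.001]
wrist_force: [2.6, -1.5, 0.1]
finger_gap: 0.356
grip_force: 1.9
```

Run:
```python
from h import *
s=cams.camera("scene"); x=status.sense(); print(x["tool_pos"],x["wrist_force"])
cv2.imwrite("pics/v6.png",cv2.resize(s["frame"][160:250,260:380],(640,480),interpolation=2)[:,:,::-1])
```

```text
[524.01164148  57.23141262  25.90864435] [ 2.72702685 -1.99501469  0.00459813]
```

View pics/v6.png

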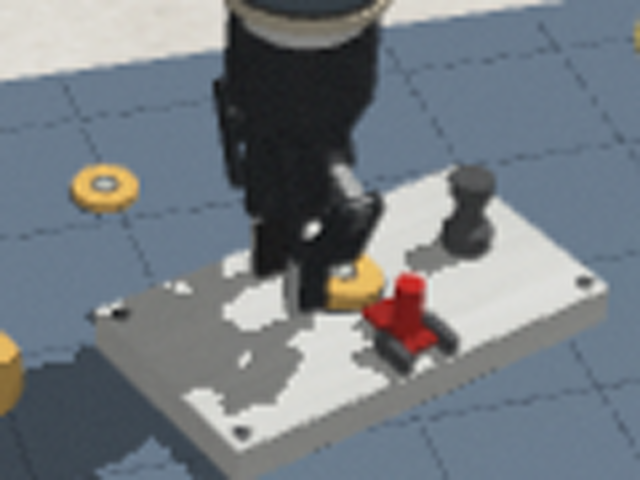

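The disc (352,280) is now mostly in, but it's jammed: the wrist reads about +2.7 N in world x, so it's against the -x wall. Nudging it toward +x.

Request:
jog_arm --targets '[0, 1, 0, 0, 0, 0, 0, 2, 0, 0, 0, 0, 0.5, 2.5, 0, 0, 0, 0, 1, 2.5, 0, 0, 0, 0]'

```text
time: 6.35
tool_pos: [525.4, 58.3, 25.6]
tcp_rot: [0.627, 0.779, -0.001, -0.0]
wrist_force: [-0.0, -6.7, -0.5]
finger_gap: 0.358
grip_force: 3.0
```

Request:
jog_arm --targets '[1, 0, 0, 0, 0, 0, 2, 0, 0, 0, 0, 0, 2, 0, 0, 0, 0, 0]'

```text
time: 6.6
tool_pos: [525.4, 58.8, 25.8]
tcp_rot: [0.627, 0.779, -0.001, 0.001]
wrist_force: [1.5, -9.7, 0.6]
finger_gap: 0.356
grip_force: 4.5
```

Resistance has risen to about 10 N, so the disc is against the far wall. I'll back off, lift clear and look from the top.

Request:
jog_arm --targets '[-4, 0, 0, 0, 0, 0, -8, 0, 0, 0, 0, 0, -10, 0, -20, 0, 0, 0, -20, 0, -50, 0, 0, 0, -30, 0, -80, 0, 0, 0]' --hand 1

```text
time: 7.02
tool_pos: [530.4, 32.4, 105.9]
tcp_rot: [0.626, 0.78, -0.001, -0.002]
wrist_force: [0.7, 0.2, 0.1]
finger_gap: 0.0
grip_force: 0.0
```

Request:
jog_arm --targets '[-40, 0, 0, 0, 0, 0, -80, 0, 0, 0, 0, 0, -120, 0, 0, 0, 0, 0, -120, 0, 0, 0, 0, 0]'

```text
time: 7.35
tool_pos: [558.0, -94.5, 106.6]
tcp_rot: [0.63, 0.776, -0.001, 0.002]
wrist_force: [0.1, -0.8, 0.6]
finger_gap: 0.002
grip_force: 0.0
```

Run:
```python
from h import *
s=cams.camera("scene");t=cams.camera("top"); x=status.sense(); print(x["tool_pos"],x["wrist_force"])
a=cv2.resize(s["frame"][185:250,290:380],(400,289),interpolation=2);b=cv2.resize(t["frame"][170:250,185:296],(400,289),interpolation=2)
cv2.imwrite("pics/v7.png",np.hstack([a,b])[:,:,::-1])
```

```text
[557.00880158 -87.01704824 105.60672991] [ 0.42114761 -0.0681118  -0.40949192]
```

View pics/v7.png

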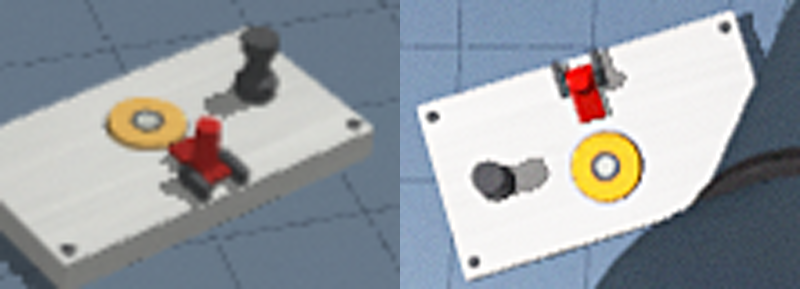

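The disc lies flat and concentric in the recess, at (147,122) in the left view and (606,166) in the right; the setter is standing. Next, go behind the keeper post at (580,78) with shut fingers.

Request:
jog_arm --targets '[15, 35, 0, 0, 0, -0.03, 35, 70, 0, 0, 0, -0.06, 70, 90, 0, 0, 0, -0.103, 110, 95, 0, 0, 0, -0.103, 150, 95, 0, 0, 0, -0.103]'

```text
time: 7.87
tool_pos: [618.2, 85.7, 105.0]
tcp_rot: [0.585, 0.811, 0.0, -0.001]
wrist_force: [-0.6, 0.6, -0.0]
finger_gap: 0.001
grip_force: 0.0
```

Request:
jog_arm --targets '[18, 1, 0, 0, 0, 0, 32, 2, 0, 0, 0, 0, 32, 2, 20, 0, 0, 0, 32, 2, 20, 0, 0, 0]'

```text
time: 8.2
tool_pos: [607.6, 114.3, 83.3]
tcp_rot: [0.585, 0.811, -0.001, -0.002]
wrist_force: [-0.7, -0.5, -0.5]
finger_gap: -0.001
grip_force: 0.0
```

Request:
jog_arm --targets '[1, 2, 10, 0, 0, 0, 1.5, 2, 22, 0, 0, 0, 1.5, 2, 32, 0, 0, 0, 1.5, 2, 37, 0, 0, 0, 1.5, 2, 37, 0, 0, 0]'

```text
time: 8.62
tool_pos: [610.6, 113.6, 47.2]
tcp_rot: [0.586, 0.81, -0.001, -0.001]
wrist_force: [-1.1, 0.2, -0.3]
finger_gap: -0.004
grip_force: 0.0
```

Run:
```python
from h import *
s=cams.camera("scene"); x=status.sense(); print(x["tool_pos"],x["wrist_force"])
cv2.imwrite("pics/v8.png",cv2.resize(s["frame"][160:250,260:380],(640,480),interpolation=2)[:,:,::-1])
```

```text
[611.03394721 113.75205429  48.01173581] [0.43028122 0.78054958 0.43477115]
```

View pics/v8.png

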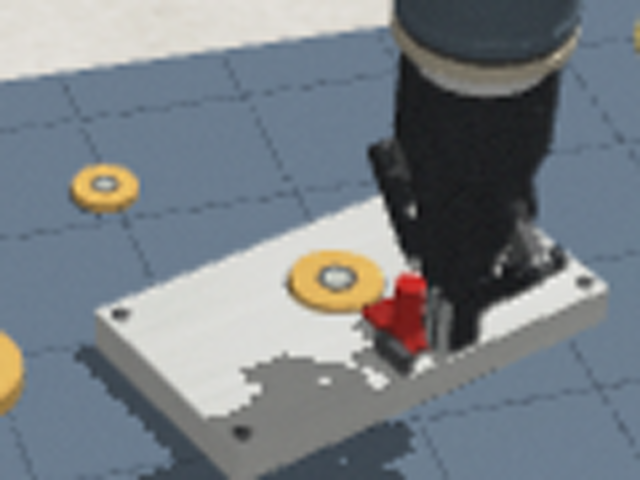

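Fingertips at (455,335) are directly behind the post (410,305), in line with the keeper's travel. Pushing toward the recess.

Request:
jog_arm --targets '[2, -3, 2, 0, 0, 0, 2.5, -6, 2, 0, 0, 0, 2.5, -9, 2, 0, 0, 0, 2.5, -12, 2, 0, 0, 0, 2.5, -15, 2, 0, 0, 0]'

```text
time: 9.08
tool_pos: [596.2, 112.0, 47.1]
tcp_rot: [0.586, 0.81, 0.0, 0.0]
wrist_force: [1.3, 0.6, 0.7]
finger_gap: 0.0
grip_force: 0.8
```

Request:
jog_arm --targets '[0, -2, 0, 0, 0, 0, 0, -4, 0, 0, 0, 0, 0, -6, 0, 0, 0, 0, 0, -8, 0, 0, 0, 0, 0, -10, 0, 0, 0, 0]'

```text
time: 9.5
tool_pos: [587.0, 109.0, 46.9]
tcp_rot: [0.586, 0.81, 0.0, 0.0]
wrist_force: [1.2, 0.8, -0.2]
finger_gap: -0.0
grip_force: 0.8
```

Request:
jog_arm --targets '[0, -1, 0, 0, 0, 0, 0, -2, 0, 0, 0, 0, 0, -3, 0, 0, 0, 0, 0, -4, 0, 0, 0, 0, 0, -5, 0, 0, 0, 0]'

```text
time: 9.92
tool_pos: [582.1, 107.3, 46.8]
tcp_rot: [0.586, 0.81, -0.0, 0.0]
wrist_force: [1.6, 1.0, 1.8]
finger_gap: -0.002
grip_force: 0.8
```

Request:
jog_arm --targets '[0, -1, 0, 0, 0, 0, 0, -2, 0, 0, 0, 0, 0, -3, 0, 0, 0, 0, 0, -4, 0, 0, 0, 0, 0, -4, 0, 0, 0, 0]'

```text
time: 10.33
tool_pos: [578.1, 106.0, 46.7]
tcp_rot: [0.586, 0.81, -0.0, -0.0]
wrist_force: [1.4, -0.3, 0.6]
finger_gap: 0.001
grip_force: 0.5
```

Request:
jog_arm --targets '[0, -1, 0, 0, 0, 0, 0, -2, 0, 0, 0, 0, 0, -2, 0, 0, 0, 0]'

```text
time: 10.58
tool_pos: [577.5, 105.9, 47.0]
tcp_rot: [0.586, 0.81, 0.001, 0.001]
wrist_force: [5.5, 0.8, -0.6]
finger_gap: 0.002
grip_force: 2.6
```

Request:
jog_arm --targets '[0, -1, 0, 0, 0, 0, 0, -2, 0, 0, 0, 0, 0, -2, 0, 0, 0, 0]'

```text
time: 10.83
tool_pos: [577.2, 105.8, 47.2]
tcp_rot: [0.586, 0.811, 0.002, 0.002]
wrist_force: [9.4, 3.0, -4.9]
finger_gap: -0.0
grip_force: 5.0
```

Request:
jog_arm --targets '[0, 6, 0, 0, 0, 0, 0, 15, 0, 0, 0, 0, 0, 25, -20, 0, 0, 0, 0, 35, -55, 0, 0, 0, 0, 70, -60, 0, 0, 0]'

```text
time: 11.25
tool_pos: [640.3, 125.1, 111.4]
tcp_rot: [0.587, 0.81, -0.0, 0.0]
wrist_force: [2.5, 0.6, 0.6]
finger_gap: -0.0
grip_force: 0.0
```

Request:
jog_arm --targets '[0, 40, 0, 0, 0, 0, 0, 80, 0, 0, 0, 0, 0, 100, 0, 0, 0, 0, 0, 100, 0, 0, 0, 0]'

```text
time: 11.58
tool_pos: [738.8, 160.1, 105.4]
tcp_rot: [0.585, 0.811, 0.0, 0.0]
wrist_force: [-1.1, -0.9, -0.5]
finger_gap: 0.001
grip_force: 0.0
```

Run:
```python
from h import *
s=cams.camera("scene");t=cams.camera("top"); x=status.sense(); print(x["tool_pos"],x["wrist_force"])
a=cv2.resize(s["frame"][185:250,290:380],(400,289),interpolation=2);b=cv2.resize(t["frame"][170:250,185:296],(400,289),interpolation=2)
cv2.imwrite("pics/v9.png",np.hstack([a,b])[:,:,::-1])
```

```text
[735.54671064 157.99007117 105.4571149 ] [-0.66078468 -0.43461317  0.27116712]
```

View pics/v9.png

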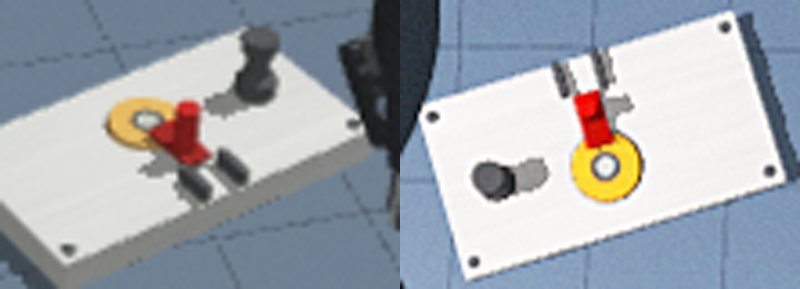

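The keeper's tongue ends at (600,147), about 14 mm from the disc centre (606,166), which is right for fully in. It stopped on a clear force rise, and the disc is flat and the setter upright at (493,180). Handing in.

```bash
python3 -c "
from plant import ticket
print(ticket.job_done())"
```

```text
the job is handed in; nothing more can be done
None
```

The job is handed in: the disc is flat in the recess, the keeper is pushed to its stop over it, and the setter still stands; the last pictures bear this out, but the hand-in returned no verdict.

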